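Turn over the finished handset's status tag

TASK

One of the two handsets on the job plates is finished, with its back cover on; the other still lies open. With your fingertips, gently push the white status tag on the finished handset's plate up and right over its hinge pin, from the side facing the other plate to the outer side, until it lies flat with its ring face up, then take the hand away. Leave the other tag alone, pick nothing up, and leave the handsets, jar, multimeter and screwdriver where they are.

Things in the scene. Friction and masses are not known exactly. Their poses are not given: they have to be found in the camera images.
- handset_closed: reassembled handset: flat black slab 146 x 70 x 9 mm with its smooth back cover on and a 30 mm square camera bump near one end; loose, lies on the grey bay of one of the two job plates. Origin: centre of its underside.
- handset_open: handset still in repair: same outline, 146 x 70 x 9 mm, back cover off, so battery and circuit board are seen inside a thin rim; loose, lies on the bay of the other job plate. Origin: centre of its underside.
- plate_left: job plate on the robot's left (+y): fixed aluminium base 180 (its x) x 240 (its y) x 8 mm carrying a flip-over tag on its far half (60 mm towards its own -y, away from the robot) and a grey bay for a handset on its near half. Origin: centre of its underside; its x axis points sideways, away from the other plate (towards +y), up to 0.25 rad askew.
- pin_left (a point): middle of the hinge pin of the left tag, 85 mm above the table; fixed to the plate; the pin (8 mm barrel) runs along this frame's y axis, the frame's x is horizontal and points outwards, away from the other plate (towards +y). Posts 16 x 8 mm, their tops 4 mm above the pin axis, stand at 40 mm either way along y (inner faces at 36 mm).
- bay_left (a point): centre of the handset bay of the left plate, on its top face 8 mm above the table.
- edge_left (a point): middle of the free edge of the left tag, 64 mm from the pin axis; turns with the tag (frame x runs from the edge towards the pin). The edge is a round bead of 8 mm diameter; there is nothing but the base plate under it, 77 mm below the pin axis.
- tag_left (a joint): angle of the left status tag, rad: white plastic flap, 66 mm along the pin, 64 mm long, 5 mm thick. 0 = flat, lying towards the other plate, waiting face (raised bar) up; pi/2 = standing up; 3.14 = right over, flat on the outer side, finished face (raised ring) up, at its stop. It starts at 0 to 0.3. Stiff hinge: the flap stays where it is left; about 1 N at its edge moves it; both stops are hard.
- plate_right: job plate on the robot's right (-y): fixed aluminium base 180 (its x) x 240 (its y) x 8 mm carrying a flip-over tag on its far half (60 mm towards its own +y, away from the robot) and a grey bay for a handset on its near half. Origin: centre of its underside; its x axis points sideways, away from the other plate (towards -y), up to 0.25 rad askew.
- pin_right (a point): middle of the hinge pin of the right tag, 85 mm above the table; fixed to the plate; the pin (8 mm barrel) runs along this frame's y axis, the frame's x is horizontal and points outwards, away from the other plate (towards -y). Posts 16 x 8 mm, their tops 4 mm above the pin axis, stand at 40 mm either way along y (inner faces at 36 mm).
- bay_right (a point): centre of the handset bay of the right plate, on its top face 8 mm above the table.
- edge_right (a point): middle of the free edge of the right tag, 64 mm from the pin axis; turns with the tag (frame x runs from the edge towards the pin). The edge is a round bead of 8 mm diameter; there is nothing but the base plate under it, 77 mm below the pin axis.
- tag_right (a joint): angle of the right status tag, rad: white plastic flap, 66 mm along the pin, 64 mm long, 5 mm thick. 0 = flat, lying towards the other plate, waiting face (raised bar) up; pi/2 = standing up; 3.14 = right over, flat on the outer side, finished face (raised ring) up, at its stop. It starts at 0 to 0.3. Stiff hinge: the flap stays where it is left; about 1 N at its edge moves it; both stops are hard.
- flux_jar: bystander: small white jar, 52 mm diameter, 60 mm high, beyond the plates. Origin: centre of its underside.
- multimeter: bystander: blue meter 150 x 75 mm, 43 mm high over its dial, lying beyond the plates. Origin: centre of its underside.
- screwdriver: bystander: screwdriver 150 mm long, lying beyond the plates. Origin: on its axis's underside, near its middle.
There are look-alikes about, which are no part of the job. What is shaped like the handset_closed but orange or pink is not meant.

How it is judged:
At the end, for the whole second after the job is handed in: The tag on the plate that bears the closed handset is turned right over, at rest within 8 degrees of its outer stop (joint above 3.0 rad); the other tag's edge is within 12 mm of where it began, and handsets, jar, multimeter and screwdriver within 15 mm (((horizontal distance between handset_closed and bay_left below 0.06 m and value of joint tag_left above 3 rad and velocity of joint tag_left below 0.05 rad/s and distance of edge_right from where it was at the start of the episode below 0.012 m and distance of each of handset_closed, handset_open, flux_jar, multimeter, screwdriver from where it was at the start of the episode below 0.015 m) or (horizontal distance between handset_closed and bay_right below 0.06 m and value of joint tag_right above 3 rad and velocity of joint tag_right below 0.05 rad/s and distance of edge_left from where it was at the start of the episode below 0.012 m and distance of each of handset_closed, handset_open, flux_jar, multimeter, screwdriver from where it was at the start of the episode below 0.015 m))); the robot touches nothing.
It fails at once if the tag beside the open handset is moved ((horizontal distance between handset_closed and bay_left below 0.06 m and distance of edge_right from where it was at the start of the episode above 0.012 m) or (horizontal distance between handset_closed and bay_right below 0.06 m and distance of edge_left from where it was at the start of the episode above 0.012 m)).
It fails at once if a handset is shoved or picked up (more than 15 mm from its place) (distance of any of handset_closed, handset_open from where it was at the start of the episode above 0.015 m).
It fails at once if the jar, multimeter or screwdriver is disturbed (more than 15 mm) (distance of any of flux_jar, multimeter, screwdriver from where it was at the start of the episode above 0.015 m).
It fails at once if a tag or its stand is forced with more than 30 N (contact force between the fingers and plate_left above 30 N or contact force between the fingers and plate_right above 30 N).
It also fails if it takes over 42 s, if anything falls off the work surface, if the arm or the gripper's body presses on something with over 40 N, if the wrist force passes 120 N, or if a joint passes its speed limit or range.

ROBOT

A 6-joint arm with a two-finger parallel gripper is mounted at the origin on the work surface. World frame = base frame: x ahead of the robot, y to its left, z up, the work surface at z = 0. Lengths are in m, angles in rad, forces in N, time in s.
With the tool pointing down it reaches from about 0.35 to 0.975 m from the base axis. Payload 4.9 kg.
Tool frame: the origin (TCP) lies at the very end of the fingers, on their centre line; the grasp point (between the pads) lies 19 mm behind it; x points along the fingers, y is the direction in which the jaws open and shut, and the axes are right-handed (so a half turn about x gives the same grasp; the last joint's range is limited). The gripper opens to 85 mm and grips with 20 to 120 N. Pads are 22 mm wide; open, the fingers measure 114 mm over their backs; the gripper's body (76 mm by 85 mm) begins 54 mm behind the grasp point. The pads swing forward as they close: fully open they stand 13 mm farther back than shut.
Start: joints at [-1.273, 0.053, 1.613, -0, 1.476, -0.119], TCP at [0.253, -0.571, 0.231] pointing down, gripper open.
Joint ranges: [-3.01, 3.01], [-1.01, 2.22], [0.06, 2.58], [-1.02, 4.17], [0.09, 2.62], [-3.14, 3.14]. Speed limits (rad/s): [2.57, 2.57, 3.14, 3.14, 3.14, 3.14].

INTERFACE

Orientations are given as a unit quaternion [w, x, y, z].
In Python, from plant import manip gives the robot as it stands.
- The arm moves only by the tool play_rows, never from a script. Its argument "plan" is a list of rows, each a list of 5 numbers: the shift along the tool's x, y, z in mm, then the turn about the tool's x in rad, then the closure, from -1 (fully open) to 1 (shut). A call has 1 to 8 rows; each row is the pose to reach, as a shift and turn from the pose commanded when the call began, along the tool's axes at that moment; what a row does not reach only later rows make up. A row lasts 1/8 s, in which the tool goes at most 62.5 mm and 10.7 degrees, less where a joint would pass 70% of its speed; a pose out of reach is approached as far as the arm can. A call with a gripper value outside its range is refused whole. The fingers move at their own pace and stop on an object; the grip force is fixed at half the most. Time passes only in rows, so rows that repeat a pose let the fingers close. It gives the time, the measured TCP pose, the force and the opening at its end, in the units of the state.
- manip.state(): the state, without advancing time (a new reading comes with each control period).
- manip.grab_frame(name): name is "scene" or "top" or "wrist"; returns a dict with "img" (384x512x3 uint8, red, green, blue), "range_z" (384x512 float32, m along the optical axis (not along the pixel's ray), 0 where there is no reading), "fx", "fy", "cx", "cy" (pixels), "k1" (the pictures are not rectified: a ray, as slopes to the right and down, at radius r is drawn at 1 + k1 r^2 times it, then the intrinsics apply), "origin" and "rotation" of the camera in the world. Camera axes: x right, y up, looking along -z (the intrinsics and any distortion apply to the point x, -y, -z); pixel columns grow to the right and rows downward; lengths in m; the calibration is good to about 2 mm. A picture is of the moment at which its call begins.
- manip.job_done(): hands the job in, once; it reports no verdict.
The state is a dict: "time": time; "joint_pos": joint angles; "joint_vel": joint speeds; "joint_efforts": joint torques, N m; "tool_pos": TCP position; "tool_rot": TCP orientation; "contact_force": force on the tool from outside, world axes, zero at the start; "ft_torque": the same for the moment, N m; "gripper_width": opening from 0.0 (shut) to 1.0 (fully open).
Only numpy, scipy, OpenCV 4.12 (cv2) and the standard library are available. Lean on these libraries where they do the work, as an engineer would, in place of code of your own. Each camera call takes 0.05 s, during which the arm holds its last target. There are 200 camera calls.

## Working session

There is one attempt and no reset: what is moved stays moved. The work goes in short steps, Python scripts to look and compute and a tool call to move; the robot and the scene stay as the last step left them, time stands still between calls to the robot, and variables do not carry over. Pictures are saved under pics/ and viewed, about 8 in all and at most 12, crops included, and the job is handed in when it is done.

Besides the shell and the picture viewer there is one more tool, called after "Call:" by a JSON object that holds its "api" and its "payload". play_rows: Moves the arm, as the interface text tells. Its arguments: {"type":"object","properties":{"plan":{"type":"array"}},"required":["plan"]}

```bash
mkdir -p pics; ls; cat > h.py <<'E'
import numpy as np, cv2
from plant import manip
def grab(n):
    return manip.grab_frame(n)
def pts(f):
    """world point of each pixel from depth"""
    h,w=f["range_z"].shape
    u,v=np.meshgrid(np.arange(w),np.arange(h))
    K=np.array([[f["fx"],0,f["cx"]],[0,f["fy"],f["cy"]],[0,0,1.]])
    d=np.array([f["k1"],0,0,0,0.])
    p=cv2.undistortPoints(np.stack([u,v],-1).reshape(-1,1,2).astype(np.float32),K,d).reshape(h,w,2)
    z=f["range_z"]
    c=np.stack([p[...,0]*z,-p[...,1]*z,-z],-1)
    return c@np.array(f["rotation"]).T+np.array(f["origin"])
E
python3 - <<'E'
from h import *
s=manip.state(); print(s)
for n in("scene","top"):
    f=grab(n); cv2.imwrite(f"pics/{n}0.png",f["img"][...,::-1]); np.savez(f"{n}0.npz",P=pts(f),img=f["img"]); print(n,f["origin"],f["rotation"],f["fx"],f["k1"])
E
```

```text
pics
{'time': 0.0, 'joint_pos': array([-1.27301105e+00,  5.33467571e-02,  1.61431770e+00, -1.78148596e-05,
        1.47602577e+00, -1.19000018e-01]), 'joint_vel': array([ 0.00091433,  0.00040914,  0.00056648,  0.00014866, -0.0010198 ,
       -0.00015752]), 'joint_efforts': array([-4.65578760e-04, -3.93676114e+01, -3.70180929e+01, -1.35997811e-04,
        6.89328153e-03, -3.55984191e-06]), 'tool_pos': array([ 0.25282082, -0.57088169,  0.23005514]), 'tool_rot': array([-0.14555405, -0.69173537, -0.14703021,  0.69188027]), 'contact_force': array([-0.56425774, -0.16382131,  0.14846097]), 'ft_torque': array([ 0.05012738, -0.01815093,  0.05708981]), 'gripper_width': 1.0028117949045123}Traceback (most recent call last):
  File "<stdin>", line 4, in <module>
  File "h.py", line 14, in pts
    return c@np.array(f["rotation"]).T+np.array(f["origin"])
           ~^~~~~~~~~~~~~~~~~~~~~~~~~~
ValueError: matmul: Input operand 1 has a mismatch in its core dimension 0, with gufunc signature (n?,k),(k,m?)->(n?,m?) (size 4 is different from 3)
```

Rotation is a quaternion [w,x,y,z].

```bash
sed -i 's/np.array(f\["rotation"\]).T/quat(f["rotation"]).T/' h.py; cat >> h.py <<'E'
from scipy.spatial.transform import Rotation
def quat(q): return Rotation.from_quat(np.roll(q,-1)).as_matrix()
E
python3 - <<'E'
from h import *
print(quat(manip.state()["tool_rot"]).round(3))
ims=[]
for n in("scene","top"):
    f=grab(n); ims.append(f["img"][...,::-1]); np.savez(f"{n}0.npz",P=pts(f),img=f["img"]); print(n,f["origin"],f["rotation"],f["fx"],f["k1"])
cv2.imwrite("pics/scene0.png",ims[0]); cv2.imwrite("pics/top0.png",ims[1])
E
```

```text
[[-0.001  0.405 -0.914]
 [ 0.002 -0.914 -0.405]
 [-1.    -0.002 -0.   ]]
scene [ 0.97431131 -0.79787464  0.69328688] [0.85094111 0.43317659 0.13690291 0.26365671] 469.0345923129629 -0.1531343494305093
top [ 0.38952201 -0.09351824  1.07086149] [ 0.71127277  0.0287222  -0.02195513 -0.7019858 ] 383.6638595576914 -0.0653150086638209
```

View pics/top0.png

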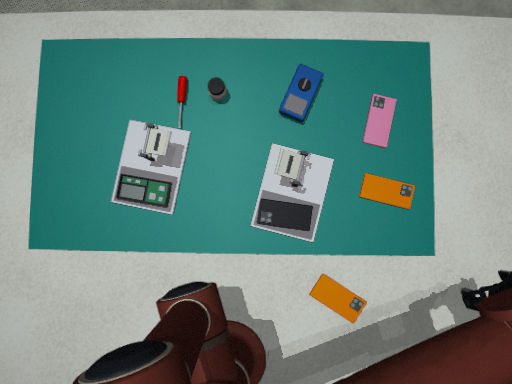

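View pics/scene0.png

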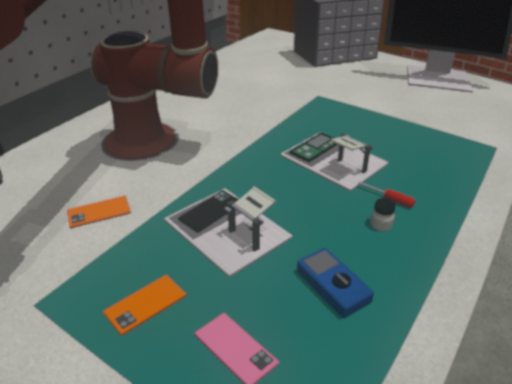

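Top view: the closed black handset is on the right plate (285,215), and its tag's flap is around (292,165) with the posts at about (305,160)/(300,188). The open handset is on the left plate (145,190), with its tag at (157,142). I'll measure the right tag from depth.

```bash
python3 - <<'E'
from h import *
D=np.load("top0.npz");P=D["P"];I=D["img"].astype(int)
def rep(m,n):
    q=P[m]; print(n,len(q),"mean",q.mean(0).round(4),"min",q.min(0).round(3),"max",q.max(0).round(3)); return q
R=np.zeros(P.shape[:2],bool);R[140:245,245:340]=1
L=np.zeros(P.shape[:2],bool);L[115:220,105:195]=1
for nm,B in(("right",R),("left",L)):
    print(nm,"table",np.median(P[B&(P[...,2]<0.004)][:,2]))
    # plate: bright low
    m=B&(P[...,2]<0.03)&(P[...,2]>-0.01)&(I.min(-1)>150)
    q=rep(m,"plate");print(cv2.minAreaRect((q[:,:2]*1000).astype(np.float32)))
    hi=B&(P[...,2]>0.06)
    w=hi&(I.min(-1)>120); q=rep(w,"flapwhite");print(cv2.minAreaRect((q[:,:2]*1000).astype(np.float32)))
    A=np.c_[q[:,:2],np.ones(len(q))];c=np.linalg.lstsq(A,q[:,2],rcond=None)[0];print("plane",c, "res",np.std(A@c-q[:,2]))
    d=hi&(I.max(-1)<90); q=rep(d,"dark"); print(cv2.minAreaRect((q[:,:2]*1000).astype(np.float32)))
o=[]
f=D["img"][135:245,245:345,::-1]; g=D["img"][110:220,100:200,::-1]
cv2.imwrite("pics/crop1.png",cv2.resize(np.hstack([g,f]),None,fx=4,fy=4,interpolation=cv2.INTER_CUBIC)[:, :800])
E
```

```text
right table 0.0012303758519571772
plate 2250 mean [ 0.4892 -0.1891  0.0087] min [ 0.328 -0.29   0.001] max [ 0.597 -0.063  0.015]
((463.3916015625, -175.45240783691406), (178.17872619628906, 239.4930877685547), 76.09187316894531)
flapwhite 618 mean [ 0.5259 -0.1621  0.1067] min [ 0.39  -0.216  0.077] max [ 0.566 -0.094  1.071]
((473.41046142578125, -154.72332763671875), (78.72936248779297, 192.18495178222656), 76.16214752197266)
plane [-2.05567469  1.27340238  1.39421863] res 0.08076233369920754
dark 123 mean [ 0.5156 -0.1731  0.1295] min [ 0.39  -0.209  0.06 ] max [ 0.566 -0.094  1.071]
((470.70654296875, -159.93389892578125), (56.23935317993164, 202.1016387939453), 66.26445007324219)
left table 0.0013458300355421171
plate 1943 mean [0.5578 0.2265 0.0092] min [0.4   0.116 0.002] max [0.663 0.331 0.022]
((533.64453125, 222.25503540039062), (178.492431640625, 245.4610595703125), 79.57112884521484)
flapwhite 572 mean [0.5796 0.1766 0.1226] min [ 0.39  -0.094  0.078] max [0.636 0.236 1.071]
((517.4629516601562, 61.23150634765625), (390.9455261230469, 91.79911041259766), 63.63180923461914)
plane [-1.44166808 -2.08751648  1.32680127] res 0.052643584178803354
dark 104 mean [0.5755 0.1868 0.1276] min [ 0.39  -0.094  0.061] max [0.631 0.229 1.071]
((481.9797058105469, 83.32525634765625), (389.83428955078125, 85.54191589355469), 50.022098541259766)
```

View pics/crop1.png

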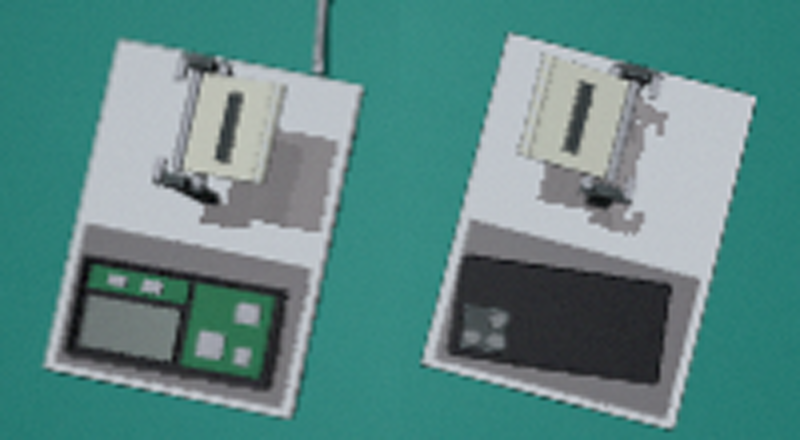

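The plate is at (0.463,-0.175), yawed -0.243 rad, which agrees with its 180x240 size. Next I'll express the flap in plate coordinates, with invalid depth dropped.

```bash
cat >> h.py <<'E'
a=-0.243; E=np.array([np.cos(a),np.sin(a)]); O=np.array([np.sin(a),-np.cos(a)])  # pin dir, outward
C=np.array([.4634,-.1755]); PIN=C+.06*E
def loc(q): return np.c_[(q[...,:2]-PIN)@O,(q[...,:2]-PIN)@E,q[...,2]]
def flap(f,hi=.2,show=True):
    q=loc(pts(f)[(f["range_z"]>0)]); im=f["img"][f["range_z"]>0].astype(int)
    m=(np.abs(q[:,0])<.1)&(np.abs(q[:,1])<.028)&(q[:,2]>.07)&(q[:,2]<hi)&(im.min(-1)>110)
    return q[m]
E
python3 - <<'E'
from h import *
f=grab("top"); q=flap(f)
print(len(q),q.min(0).round(4),q.max(0).round(4)); 
m=(q[:,0]>-.06)&(q[:,0]<-.01);print(np.polyfit(q[m,0],q[m,2],1))
for b in np.arange(-.08,.03,.008):
    s=q[(q[:,0]>=b)&(q[:,0]<b+.008)]
    if len(s):print(round(b,3),len(s),s[:,2].mean().round(4),s[:,2].std().round(4))
a=loc(pts(f)[130:250,240:340].reshape(-1,3));s=a[(a[:,2]>.06)&(a[:,2]<.2)];print(s.min(0),s.max(0))
print(PIN,E,O)
E
```

```text
485 [-0.062  -0.028   0.0807] [0.0148 0.028  0.1095]
[-0.29326143  0.0878441 ]
-0.064 53 0.1051 0.0018
-0.056 68 0.1028 0.0019
-0.048 67 0.1005 0.002
-0.04 50 0.0988 0.0018
-0.032 22 0.0958 0.0018
-0.024 63 0.0938 0.0017
-0.016 65 0.0913 0.0015
-0.008 67 0.0895 0.0019
-0.0 26 0.0888 0.0018
0.008 4 0.0825 0.0018
[-0.06201853 -0.04485344  0.06540553] [0.01688963 0.04302807 0.10949597]
[ 0.52163723 -0.18993693] [ 0.9706205  -0.24061557] [-0.24061557 -0.9706205 ]
```

Call:
{"api": "play_rows", "payload": {"plan": [[0, 0, 0, -0.18, 1], [0, 0, 0, -0.36, 1], [0, 0, 0, -0.54, 1], [0, 0, 0, -0.72, 1], [0, 0, 0, -0.911, 1], [0, 0, 0, -0.911, 1]]}}

```text
time: 0.95
tool_pos: [0.253, -0.5713, 0.231]
tool_rot: [0.435, 0.557, 0.435, -0.557]
contact_force: [0.6, 0.1, -0.5]
gripper_width: -0.003
```

Flap angle is 0.285 rad, and its surface at the pin is at 87.8 mm, as expected. The tool axes now match the plate: y is along the pin, z is outward. Next I go over to the inner side of the tag.

Call:
{"api": "play_rows", "payload": {"plan": [[0, 15, -50, 0, 1], [0, 35, -110, 0, 1], [0, 55, -170, 0, 1], [0, 75, -230, 0, 1], [0, 95, -290, 0, 1], [0, 115, -350, 0, 1], [0, 135, -410, 0, 1], [0, 155, -465, 0, 1]]}}

```text
time: 1.95
tool_pos: [0.5159, -0.156, 0.2315]
tool_rot: [0.435, 0.558, 0.434, -0.558]
contact_force: [1.2, -0.9, 0.1]
gripper_width: -0.0
```

Call:
{"api": "play_rows", "payload": {"plan": [[0, 14, -50, 0, 1], [0, 14, -80, 0, 1], [0, 14, -80, 0, 1]]}}

```text
time: 2.33
tool_pos: [0.5482, -0.0818, 0.2311]
tool_rot: [-0.436, -0.557, -0.436, 0.557]
contact_force: [0.3, -0.8, 0.1]
gripper_width: -0.003
```

```bash
python3 - <<'E'
from h import *
s=manip.state();print(s["time"],loc(s["tool_pos"][None]),quat(s["tool_rot"]).round(3),s["contact_force"])
f=grab("wrist");q=flap(f);print(len(q),q.min(0),q.max(0),f["origin"]);cv2.imwrite("pics/w1.png",f["img"][...,::-1])
m=(q[:,0]>-.06)&(q[:,0]<-.01)
if m.sum()>20: print(np.polyfit(q[m,0],q[m,2],1))
E
```

```text
2.325 [[-0.11135829 -0.00025024  0.23112402]] [[-0.     0.971 -0.24 ]
 [ 0.    -0.24  -0.971]
 [-1.    -0.    -0.   ]] [ 0.27330896 -0.79608555  0.10281484]
244 [-0.06345877 -0.02781819  0.10059703] [-0.04840143  0.02792337  0.10755233] [ 0.56518806 -0.01303414  0.37428304]
[-0.50668056  0.07550795]
```

View pics/w1.png

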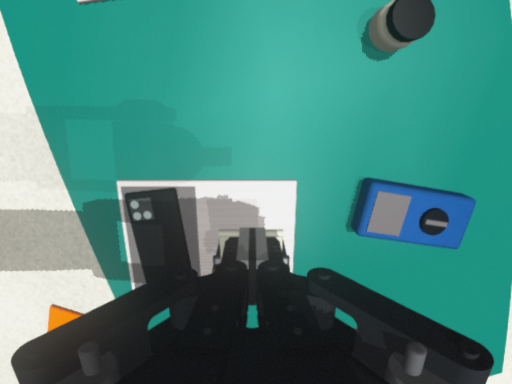

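The wrist view shows the tag right behind the fingertips (250,240), centred on the jaw line. The bead front is at about -65 mm and I'm at -111. Now down and forward until contact.

Call:
{"api": "play_rows", "payload": {"plan": [[50, 0, 0, 0, 1], [100, 0, 0, 0, 1], [148, 0, 0, 0, 1], [148, 0, 15, 0, 1], [148, 0, 29, 0, 1], [148, 0, 29, 0, 1]]}}

```text
time: 3.12
tool_pos: [0.5426, -0.1141, 0.0866]
tool_rot: [0.437, 0.559, 0.433, -0.557]
contact_force: [0.2, -0.2, -0.1]
gripper_width: -0.004
```

Call:
{"api": "play_rows", "payload": {"plan": [[0, 0, 1, 0, 1], [0, 0, 2, 0, 1], [0, 0, 3, 0, 1], [0, 0, 4, 0, 1], [0, 0, 4, 0, 1]]}}

```text
time: 3.75
tool_pos: [0.5399, -0.1155, 0.0832]
tool_rot: [-0.436, -0.557, -0.436, 0.557]
contact_force: [-0.4, -0.1, 0.4]
gripper_width: -0.001
```

Call:
{"api": "play_rows", "payload": {"plan": [[0, 0, 1, 0, 1], [0, 0, 2, 0, 1], [0, 0, 2, 0, 1]]}}

```text
time: 4.12
tool_pos: [0.5395, -0.1176, 0.0833]
tool_rot: [-0.436, -0.557, -0.436, 0.557]
contact_force: [-0.2, -0.5, -0.2]
gripper_width: 0.001
```

Call:
{"api": "play_rows", "payload": {"plan": [[0, 0, 1, 0, 1], [0, 0, 2, 0, 1], [0, 0, 2, 0, 1]]}}

```text
time: 4.5
tool_pos: [0.5392, -0.1187, 0.0833]
tool_rot: [0.435, 0.557, 0.436, -0.556]
contact_force: [2.1, 5.2, 0.6]
gripper_width: 0.006
```

Call:
{"api": "play_rows", "payload": {"plan": [[0, 0, 1, 0, 1], [0, 0, 2, 0, 1], [0, 0, 2, 0, 1]]}}

```text
time: 4.88
tool_pos: [0.5392, -0.1189, 0.0836]
tool_rot: [0.435, 0.558, 0.437, -0.555]
contact_force: [1.8, 11.4, 1.5]
gripper_width: 0.002
```

In contact at 11 N. Now lift along the arc so that friction carries the edge up.

Call:
{"api": "play_rows", "payload": {"plan": [[-2, 0, 0.5, 0, 1], [-4, 0, 1, 0, 1], [-6, 0, 1.5, 0, 1], [-8, 0, 2.5, 0, 1], [-8, 0, 2.5, 0, 1]]}}

```text
time: 5.5
tool_pos: [0.5386, -0.1218, 0.0921]
tool_rot: [0.435, 0.558, 0.437, -0.556]
contact_force: [0.7, 10.3, 5.6]
gripper_width: -0.001
```

```bash
cat > fl.py <<'E'
from h import *
s=manip.state();print(s["time"],loc(s["tool_pos"][None]).round(4),s["contact_force"].round(1))
for n in("scene","top"):
    q=flap(grab(n))
    if len(q)<20: print(n,len(q));continue
    c=q[:,[0,2]]; ctr=c.mean(0); v=np.linalg.svd(c-ctr)[2][0] if len(c)<3000 else [0,0]
    print(n,len(q),"centre",ctr.round(4),"angle by centre",round(float(np.arctan2(ctr[1]-.085,-ctr[0])),3),"dir",v.round(3),q.min(0).round(3),q.max(0).round(3))
E
python3 fl.py
```

```text
5.5 [[-0.0703  0.      0.0921]] [ 0.7 10.3  5.6]
scene 496 centre [-0.0261  0.0971] angle by centre 0.436 dir [ 0.914 -0.407] [-0.056 -0.028  0.077] [0.016 0.028 0.114]
top 58 centre [-0.0413  0.1074] angle by centre 0.497 dir [-0.812  0.583] [-0.082 -0.028  0.099] [-0.027 -0.006  0.146]
```

Sticking contact works: the angle is now 0.42. I'll continue along the arc.

Call:
{"api": "play_rows", "payload": {"plan": [[-5, 0, 2.8, 0, 1], [-10, 0, 5.8, 0, 1], [-15, 0, 10, 0, 1], [-20, 0, 14, 0, 1], [-20, 0, 14, 0, 1]]}}

```text
time: 6.22
tool_pos: [0.5352, -0.1378, 0.1123]
tool_rot: [0.436, 0.557, 0.435, -0.557]
contact_force: [0.2, 2.3, 1.8]
gripper_width: 0.002
```

```bash
python3 fl.py
```

```text
6.225 [[-0.0539  0.0006  0.1123]] [0.2 2.3 1.8]
scene 401 centre [-0.0155  0.1045] angle by centre 0.901 dir [ 0.634 -0.773] [-0.039 -0.028  0.077] [0.016 0.028 0.135]
top 26 centre [-0.018   0.1116] angle by centre 0.976 dir [-0.636  0.772] [-0.066 -0.028  0.097] [-0.006  0.001  0.171]
```

Call:
{"api": "play_rows", "payload": {"plan": [[-4, 0, 5, 0, 1], [-7, 0, 10, 0, 1], [-10, 0, 15, 0, 1], [-12, 0, 20, 0, 1], [-14, 0, 25, 0, 1], [-16, 0, 30, 0, 1], [-17, 0, 35, 0, 1], [-18, 0, 40, 0, 1]]}}

```text
time: 7.32
tool_pos: [0.5249, -0.1766, 0.1293]
tool_rot: [0.436, 0.557, 0.436, -0.557]
contact_force: [-0.9, 0.4, -0.6]
gripper_width: -0.004
```

```bash
python3 fl.py
```

```text
7.325 [[-1.370e-02 -1.000e-04  1.293e-01]] [-0.9  0.4 -0.6]
scene 40 centre [0.0028 0.1223] angle by centre 1.645 dir [ 0.019 -1.   ] [-0.016 -0.022  0.076] [0.015 0.028 0.149]
top 1
```

Flap is upright (about 1.6 rad). Now over and down.

Call:
{"api": "play_rows", "payload": {"plan": [[0, 0, 5, 0, 1], [0.5, 0, 10, 0, 1], [1.5, 0, 15, 0, 1], [3, 0, 20, 0, 1], [6, 0, 25, 0, 1], [9, 0, 30, 0, 1], [13, 0, 34, 0, 1], [13, 0, 34, 0, 1]]}}

```text
time: 8.43
tool_pos: [0.5163, -0.2095, 0.1157]
tool_rot: [-0.435, -0.557, -0.436, 0.557]
contact_force: [0.4, -0.6, -0.1]
gripper_width: -0.0
```

```bash
python3 fl.py
```

```text
8.425 [[ 0.0202 -0.0005  0.1157]] [ 0.4 -0.6 -0.1]
scene 89 centre [0.0244 0.1088] angle by centre 2.367 dir [-0.74  -0.672] [-0.017 -0.027  0.078] [0.047 0.028 0.129]
top 80 centre [0.0063 0.0957] angle by centre 2.101 dir [0.749 0.663] [-0.013 -0.028  0.083] [0.047 0.028 0.132]
```

Angle is about 2.42, as planned. I'll press it the rest of the way down slowly.

Call:
{"api": "play_rows", "payload": {"plan": [[4, 0, 3, 0, 1], [8, 0, 6, 0, 1], [12, 0, 8, 0, 1], [15, 0, 10, 0, 1], [18, 0, 11, 0, 1], [21, 0, 12, 0, 1], [23, 0, 12, 0, 1], [23, 0, 12, 0, 1]]}}

```text
time: 9.52
tool_pos: [0.5137, -0.2208, 0.093]
tool_rot: [-0.436, -0.557, -0.436, 0.557]
contact_force: [0.3, 0.1, 0.5]
gripper_width: 0.006
```

Call:
{"api": "play_rows", "payload": {"plan": [[1, 0, 0, 0, 1], [2, 0, 0, 0, 1], [3, 0, 0, 0, 1], [3, 0, 0, 0, 1]]}}

```text
time: 10.02
tool_pos: [0.5139, -0.2209, 0.0902]
tool_rot: [0.436, 0.557, 0.436, -0.557]
contact_force: [-0.0, -0.8, 0.1]
gripper_width: 0.001
```

```bash
python3 fl.py
```

```text
10.025 [[ 0.0319 -0.0001  0.0902]] [-0.  -0.8  0.1]
scene 320 centre [0.0335 0.0882] angle by centre 3.046 dir [0.998 0.062] [-0.017 -0.028  0.079] [0.064 0.028 0.094]
top 140 centre [0.0109 0.0894] angle by centre 2.757 dir [0.998 0.062] [-0.004 -0.028  0.085] [0.063 0.023 0.096]
```

Call:
{"api": "play_rows", "payload": {"plan": [[1, 0, 0, 0, 1], [2, 0, 0, 0, 1], [3, 0, 0, 0, 1], [3, 0, 0, 0, 1]]}}

```text
time: 10.62
tool_pos: [0.5139, -0.221, 0.0875]
tool_rot: [-0.436, -0.557, -0.436, 0.557]
contact_force: [-0.4, 0.9, 3.9]
gripper_width: 0.002
```

Call:
{"api": "play_rows", "payload": {"plan": [[1, 0, 0, 0, 1], [2, 0, 0, 0, 1], [2, 0, 0, 0, 1]]}}

```text
time: 11.0
tool_pos: [0.5141, -0.221, 0.0874]
tool_rot: [-0.436, -0.557, -0.436, 0.557]
contact_force: [-4.9, 2.1, 11.8]
gripper_width: -0.004
```

The tip stopped at 87.4 mm with 12 N, so the tag is on its hard stop. Retreat upward and clear of it.

Call:
{"api": "play_rows", "payload": {"plan": [[-10, 0, 0, 0, 1], [-50, 0, 0, 0, 1], [-100, 0, 0, 0, 1], [-150, 0, 0, 0, 1], [-150, -50, 50, 0, 1], [-150, -60, 110, 0, 1], [-150, -70, 170, 0, 1], [-150, -80, 230, 0, 1]]}}

```text
time: 12.0
tool_pos: [0.3806, -0.4247, 0.2355]
tool_rot: [0.436, 0.557, 0.435, -0.557]
contact_force: [1.1, 0.2, 1.3]
gripper_width: 0.002
```

Call:
{"api": "play_rows", "payload": {"plan": [[0, 0, 30, 0, 1], [0, 0, 60, 0, 1], [0, 0, 60, 0, 1], [0, 0, 60, 0, 1]]}}

```text
time: 12.5
tool_pos: [0.3673, -0.4808, 0.235]
tool_rot: [0.436, 0.557, 0.436, -0.557]
contact_force: [1.1, -0.3, -0.0]
gripper_width: 0.0
```

```bash
python3 fl.py; python3 - <<'E'
from h import *
f=grab("top");g=np.load("top0.npz")["img"]
d=np.abs(f["img"].astype(int)-g).max(-1)[:250]
n,l,st,c=cv2.connectedComponentsWithStats((d>40).astype(np.uint8));print([list(map(int,s)) for s in st[1:] if s[4]>8])
q=flap(f);m=(q[:,0]>.01)&(q[:,0]<.06);print(np.polyfit(q[m,0],q[m,2],1))
cv2.imwrite("pics/top1.png",cv2.resize(f["img"][20:250,90:440,::-1],None,fx=2,fy=2))
print(manip.state()["joint_vel"].round(3))
E
```

```text
12.5 [[ 0.3195 -0.0798  0.235 ]] [ 1.1 -0.3 -0. ]
scene 539 centre [0.0304 0.0861] angle by centre 3.106 dir [1.    0.001] [-0.018 -0.028  0.078] [0.064 0.028 0.09 ]
top 482 centre [0.0298 0.0885] angle by centre 3.023 dir [ 1.    -0.002] [-0.015 -0.028  0.083] [0.064 0.028 0.093]
[[277, 149, 7, 26, 33], [285, 155, 10, 19, 104], [297, 155, 6, 10, 25], [298, 159, 21, 23, 194], [301, 172, 27, 23, 218], [279, 175, 18, 13, 120], [422, 191, 90, 59, 3463]]
[0.0125081  0.08815003]
[-0.001 -0.    -0.003 -0.003 -0.001 -0.   ]
```

View pics/top1.png

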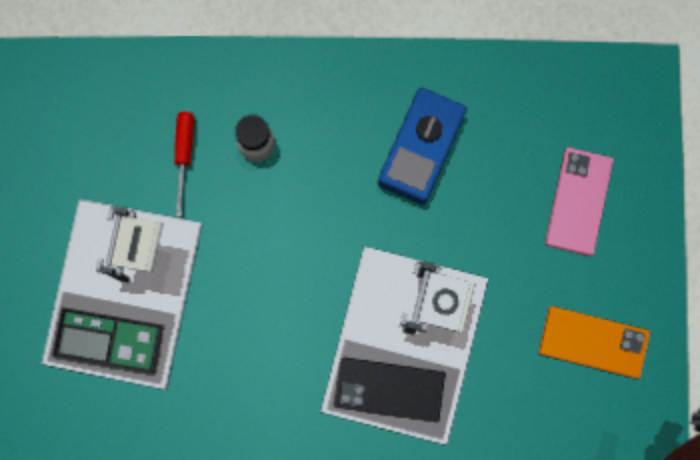

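The right tag lies flat on the outer side with its ring up (445,300). The left tag and everything else is unchanged.

```bash
python3 -c "
from plant import manip
print(manip.job_done())"
```

```text
the job is handed in; nothing more can be done
None
```

I turned the status tag on the right plate, the one with the closed handset, right over with the shut fingertips. It now lies flat on the outer side with its ring face up. I then took the hand away and handed the job in at about 12.5 s.

- **Tag angle:** depth fits after the retreat show the flap level to about 0.01 rad in both fixed views, so it is at its outer stop. The two cruder "angle by centre" figures, 3.11 and 3.02, disagree slightly. They are taken from the top surface rather than the mid-plane, so they read low.
- **Forces:** the highest contact force I read was about 12 N, against the 30 N limit. I only read it at the end of each move, so a brief higher peak would not show.
- **Other objects:** before-and-after top images differ only at the turned tag and its shadow, and where the arm itself is in view. The left tag, both handsets, jar, multimeter and screwdriver show no change.

No check failed.

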